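Load the nut hopper with the scoop and hold its sprung gate at the mark

TASK

Using the scoop, and never touching a nut with the gripper, scoop at least three of the five macadamia nuts out of the oak tray and tip them into the clear hopper while its gate is still shut, then stand the scoop upright back on the grey trivet and let go of it. Then pull the gate's black knob out until the red pointer is level with the yellow mark, so that the nuts drop into the granite mortar, and finish while holding the gate there against its spring. Every nut must end up in the mortar or still in the tray, with none spilled or left in the scoop, and the yellow mark and the two glass jars stay where they are.

Things in the scene. Friction and masses are not known exactly. Their poses are not given: they have to be found in the camera images.
- scoop: Loose steel scoop with upright bamboo handle, 120 g, standing on the trivet. Origin: centre of its underside; x to its open nose, y across, z up. Floor 80 x 56 mm, 2 mm thick, nose edge at x = +40. Side walls y = +-27: 26 mm high from x = -40 to -2, then falling from 13 mm to 4 mm at x = 37; rear wall 26 mm. The nose starts pointing roughly to world -y, towards the dispenser.
- scoop_handle (a point): Point to grip on the scoop's handle, at x = -33, y = 0, z = 95 mm in the scoop's frame (axes as the scoop). The handle is an upright post, 14 mm thick along x, 22 mm wide along y, from the scoop's floor to z = 120 mm.
- trivet: Fixed grey round silicone trivet, 120 mm across, 6 mm thick; origin at the centre of its underside. The scoop starts and finally stands on it, near the middle.
- tray: Fixed open oak tray, 80 (x) by 196 (y) by 42 mm high, walls 6 mm, floor 8 mm thick; inside 68 x 184 mm. Origin: centre of its underside. The nuts start in its -y half (within y = -91 to -10 mm); the +y half is empty, so the scoop fits down there and can be pushed along the tray's -y. Tray and trivet may change places.
- nut0_center (a point): Centre of a loose round brown macadamia nut, a ball of 22 mm, 10 g; a smooth slippery shell (friction about 0.3), rolls off a slope of about 5 degrees.
- nut1_center (a point): Centre of a loose round brown macadamia nut, a ball of 22 mm, 10 g; a smooth slippery shell (friction about 0.3), rolls off a slope of about 5 degrees.
- nut2_center (a point): Centre of a loose round brown macadamia nut, a ball of 22 mm, 10 g; a smooth slippery shell (friction about 0.3), rolls off a slope of about 5 degrees.
- nut3_center (a point): Centre of a loose round brown macadamia nut, a ball of 22 mm, 10 g; a smooth slippery shell (friction about 0.3), rolls off a slope of about 5 degrees.
- nut4_center (a point): Centre of a loose round brown macadamia nut, a ball of 22 mm, 10 g; a smooth slippery shell (friction about 0.3), rolls off a slope of about 5 degrees.
- hopper_mouth (a point): Centre of the round mouth of the dispenser's clear plastic hopper, level with its rim 175 mm above the table: mouth 104 mm across inside, funnel narrowing to a chute 56 mm across over the gate. The hopper stands on a fixed bridge stand, 198 mm wide in y and 110 mm high. Axes as the dispenser: x points away from the knob.
- mortar_mouth (a point): Centre of the mouth of the fixed black granite mortar standing under the chute, 80 mm high, mouth 108 mm across inside, inner floor 18 mm up. Nuts that fall through the open gate land in it.
- gate (a joint): Travel of the sprung gate plate under the hopper, in m: 0 shut, grows as its knob is pulled along the dispenser's -x (towards the robot), stop at 0.100. The spring pulls it shut with about 3.6 N at 0 and 8.4 N at 0.08. Nuts start to fall through at about 0.03 and all can fall from 0.052.
- mark (a joint): Setting of the yellow mark rider on the +y rail, in m, 0.055 to 0.085: the gate travel at which the red pointer is level with the mark. Stiff; not to be moved.
- gate_knob (a point): Middle of the gate's black upright knob, a cylinder of 20 mm diameter and 40 mm height, at 130 mm above the table (the knob spans 110 to 150 mm above it). 105 mm from the hopper's axis when shut; the hopper's wall is then 49 mm behind its axis. Axes as the dispenser: pull it along -x.
- gate_pointer (a point): Tip of the gate's red pointer bar, 40 mm to the knob's +y side, over the +y rail; moves with the gate. Axes as the dispenser.
- mark_line (a point): Yellow mark, a 6 mm wide yellow rider on the +y rail; when the gate is at the mark this point and the pointer's tip coincide. Axes as the dispenser.
- jar_a: Small glass jar with bamboo lid, red filling, 66 mm across, 84 mm high; origin under its centre. Leave it alone.
- jar_b: Small glass jar with bamboo lid, yellow filling, same size. Leave it alone.
There are look-alikes about, which are no part of the job. Of the things that look like the part that bears mortar_mouth, the largest one is meant.

How it is judged:
By the outcome, as a careful person would: the job done as asked, in the order asked, and still so for the second after the job is handed in, while the arm keeps its last pose, push and grip.
It also fails if it takes over 72 s, if anything falls off the work surface, if the arm or the gripper's body presses on something with over 40 N, if the wrist force passes 120 N, or if a joint passes its speed limit or range.

ROBOT

A 7-joint arm with a two-finger parallel gripper is mounted at the origin on the work surface. World frame = base frame: x ahead of the robot, y to its left, z up, the work surface at z = 0. Lengths are in m, angles in rad, forces in N, time in s.
With the tool pointing down it reaches from about 0.4 to 0.875 m from the base axis. Payload 19.3 kg.
Tool frame: the origin (TCP) lies at the very end of the fingers, on their centre line; the grasp point (between the pads) lies 19 mm behind it; z points along the fingers, y is the direction in which the jaws open and shut (so a half turn about z gives the same grasp; the last joint's range is limited). The gripper opens to 85 mm and grips with 20 to 120 N. Pads are 22 mm wide; open, the fingers measure 114 mm over their backs; the gripper's body (76 mm by 85 mm) begins 54 mm behind the grasp point. The pads swing forward as they close: fully open they stand 13 mm farther back than shut.
Start: joints at [-1.313, 0.521, -0.036, 1.599, 0.021, 1.021, -0.113], TCP at [0.201, 0.592, 0.21] pointing down, gripper open.
Joint ranges: [-2.91, 2.91], [-0.3, 2.13], [-1.5, 1.42], [0.17, 2.43], [-1.26, 4.41], [0.16, 1.93], [-2.52, 2.52]. Speed limits (rad/s): [1.89, 1.89, 2.39, 2.39, 3.01, 3.01, 3.01].

INTERFACE

Orientations are given as [roll, pitch, yaw] about the fixed x, y, z axes, in that order (R = Rz(yaw) Ry(pitch) Rx(roll)).
In Python, from workcell import bot gives the robot as it stands.
- The arm moves only by the tool carry_out, never from a script. Its argument "targets" is a list of rows, each a list of 7 numbers: the shift along the tool's x, y, z in mm, then the turn, a rotation vector about the tool's x, y, z in units of 6 degrees (1.0 is 6 degrees), then the closure in counts, from 0 (fully open) to 255 (shut). A call has 1 to 5 rows; each row shifts and turns the commanded pose from where the row before left it, along the tool's axes as they then stand; what a row does not reach is not made up. A row lasts 1/12 s, in which the tool goes at most 41.7 mm and 7.16 degrees, less where a joint would pass 70% of its speed; a pose out of reach is approached as far as the arm can. A call is refused whole if a number of a shift passes 41.7 or a number of a turn 1, either way. A call with a gripper value outside its range is refused whole. The fingers move at their own pace and stop on an object; "force" is the grip in N (left out, the last holds). Time passes only in rows, so rows that do not move let the fingers close. It gives the time, the measured TCP pose, the force and the opening at its end, in the units of the state.
- bot.observe(): the state, without advancing time (a new reading comes with each control period).
- bot.grab_frame(name): name is "side" or "top"; returns a dict with "color" (400x640x3 uint8, red, green, blue), "z_map" (400x640 float32, m along the optical axis (not along the pixel's ray), 0 where there is no reading), "K" (3x3 intrinsics, pixels), "cam_to_world" (4x4, takes a point from camera to world coordinates). Camera axes: x right, y down, z forward; pixel columns grow to the right and rows downward; lengths in m; the calibration is good to about 2 mm. A picture is of the moment at which its call begins.
- bot.job_done(): hands the job in, once; it reports no verdict.
The state is a dict: "clock": time; "qpos": joint angles; "qd": joint speeds; "joint_efforts": joint torques, N m; "position": TCP position; "tool_rot": TCP orientation; "force": force on the tool from outside, world axes, zero at the start; "moment": the same for the moment, N m; "grip_width": finger opening in m.
Only numpy, scipy, OpenCV 4.12 (cv2) and the standard library are available. Lean on these libraries where they do the work, as an engineer would, in place of code of your own. Each camera call takes 0.05 s, during which the arm holds its last target. There are 200 camera calls.

## Working session

There is one attempt and no reset: what is moved stays moved. The work goes in short steps, Python scripts to look and compute and a tool call to move; the robot and the scene stay as the last step left them, time stands still between calls to the robot, and variables do not carry over. Pictures are saved under pics/ and viewed, about 8 in all and at most 12, crops included, and the job is handed in when it is done.

Besides the shell and the picture viewer there is one more tool, called as a command line: name --pt "numbers of a row" for each row, then --argument value for the rest. carry_out: Moves the arm, as the interface text tells. Its arguments: {"type":"object","properties":{"targets":{"type":"array","items":{"type":"array","items":{"type":"number"}}},"force":{"type":"number"}},"required":["targets"]}

```bash
mkdir -p pics; ls
cat > h.py <<'E'
import numpy as np, cv2
from workcell import bot
def grab(n,fn=None):
    f=bot.grab_frame(n)
    if fn: cv2.imwrite('pics/'+fn,f['color'][:,:,::-1])
    return f
def cloud(f):
    K=f['K'];z=f['z_map'];v,u=np.mgrid[:z.shape[0],:z.shape[1]]
    P=np.stack([(u-K[0,2])/K[0,0]*z,(v-K[1,2])/K[1,1]*z,z,np.ones_like(z)],-1)
    W=(P@f['cam_to_world'].T)[...,:3]; W[z==0]=np.nan
    return W
def ray(f,u,v,h):
    d=f['cam_to_world'][:3,:3]@np.linalg.inv(f['K'])@np.array([u,v,1.]);o=f['cam_to_world'][:3,3]
    return o+d*(h-o[2])/d[2]
E
python3 - <<'E'
from h import *
s=bot.observe()
for k,v in s.items(): print(k,np.round(v,3))
a=grab('side');b=grab('top')
cv2.imwrite('pics/1.png',np.vstack([a['color'],b['color']])[:,:,::-1][:, :])
im=cv2.imread('pics/1.png'); cv2.imwrite('pics/side1.png',a['color'][:,:,::-1]);cv2.imwrite('pics/top1.png',b['color'][:,:,::-1])
for f in(a,b): print(np.round(f['K'],1).tolist(),np.round(f['cam_to_world'],3).tolist())
E
```

```text
pics
clock 0.0
qpos [-1.313  0.522 -0.036  1.6    0.021  1.021 -0.113]
qd [-0.     0.002  0.001  0.001 -0.    -0.001 -0.   ]
joint_efforts [ 1.0000e-03 -9.2709e+01  1.9800e+00 -3.6991e+01  1.8000e-02  8.0000e-03
 -0.0000e+00]
position [0.201 0.591 0.21 ]
tool_rot [-3.141  0.     2.814]
force [ 1.03  -0.903  0.664]
moment [-0.03  -0.009  0.014]
grip_width 0.085
[[466.4, 0.0, 323.7], [0.0, 466.4, 202.6], [0.0, 0.0, 1.0]] [[-0.977, -0.113, 0.182, 0.42], [-0.214, 0.487, -0.847, 0.921], [0.008, -0.866, -0.5, 0.707], [0.0, 0.0, 0.0, 1.0]]
[[374.5, 0.0, 320.4], [0.0, 374.5, 203.2], [0.0, 0.0, 1.0]] [[0.022, -0.993, 0.115, 0.549], [-1.0, -0.023, -0.007, -0.08], [0.009, -0.115, -0.993, 0.93], [0.0, 0.0, 0.0, 1.0]]
```

View pics/top1.png

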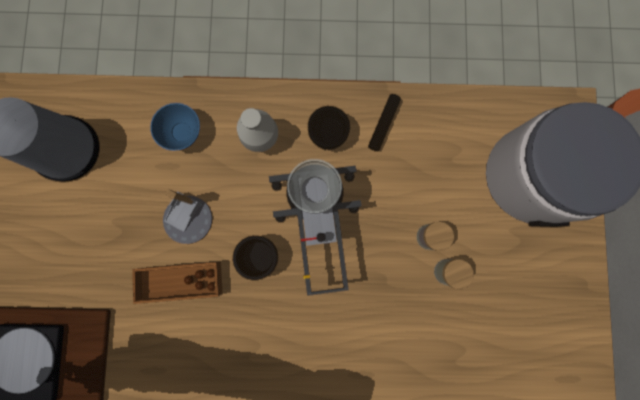

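View pics/side1.png

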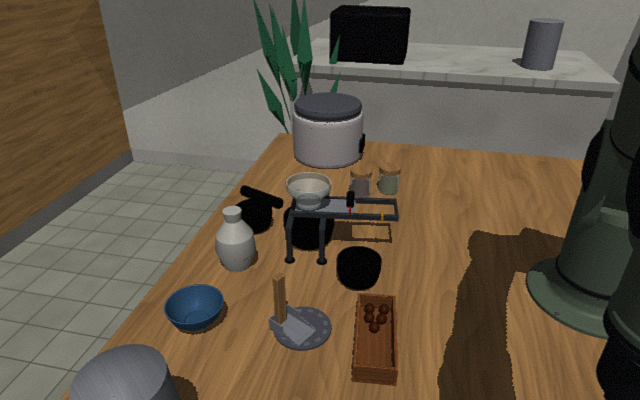

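Top view: scoop (187,215) on trivet (188,220), tray (177,281) with nuts near (200,278), hopper (315,187), knob (321,237), red pointer (307,238), yellow mark (306,277), jars (439,236),(459,272). Side view: scoop (290,325), tray (376,340), nuts (375,315), hopper (308,187), mortar (308,225).

Look-alikes: black bowls at top (329,128) and (256,257) versus the mortar under the hopper (315,187); the last is meant. A blue bowl is at (176,127). Scoop and tray have only one candidate each.

Run:
```python
from h import *
b=grab('top');a=grab('side')
W=cloud(b);C=b['color'].astype(int);hsv=cv2.cvtColor(b['color'],cv2.COLOR_RGB2HSV)
def box(W,x0,x1,y0,y1): return W[y0:y1,x0:x1].reshape(-1,3)
# tray rim
P=box(W,125,228,255,308); m=(P[:,2]>.034)&(P[:,2]<.06); Q=P[m]
r=cv2.minAreaRect((Q[:,:2]*1000).astype(np.float32)); print('tray',r,len(Q))
# trivet
P=box(W,155,220,185,250); m=(P[:,2]>.003)&(P[:,2]<.009); print('trivet',cv2.minEnclosingCircle((P[m][:,:2]*1000).astype(np.float32)))
# handle
m=(P[:,2]>.04);print('handle pts',m.sum(),np.round(P[m].mean(0),3),np.nanmax(P[:,2]))
# hopper rim
P=box(W,270,360,150,225); m=(P[:,2]>.168)&(P[:,2]<.182);print('hop',m.sum(),cv2.minEnclosingCircle((P[m][:,:2]*1000).astype(np.float32)))
# pointer, mark
for n,f in(('top',b),('side',a)):
  h=cv2.cvtColor(f['color'],cv2.COLOR_RGB2HSV);w=cloud(f)
  for k,mm in (('red',((h[...,0]<6)|(h[...,0]>174))&(h[...,1]>180)&(h[...,2]>90)),('yel',(h[...,0]>17)&(h[...,0]<32)&(h[...,1]>200)&(h[...,2]>100))):
    c,l,s,ce=cv2.connectedComponentsWithStats(mm.astype(np.uint8))
    for i in range(1,c):
      if s[i,4]>3: print(n,k,s[i].tolist(),ce[i].round(1),np.nanmean(w[l==i],0).round(3))
ct=np.vstack([cv2.resize(b['color'][165:310,120:230],(440,580),interpolation=cv2.INTER_CUBIC)])
cs=cv2.resize(b['color'][150:295,260:350],(360,580),interpolation=cv2.INTER_CUBIC)
cv2.imwrite('pics/crop.png',np.hstack([ct,cs])[:,:,::-1])
cs=a['color'][260:395,230:430];cv2.imwrite('pics/crop2.png',cv2.resize(cs,None,fx=4,fy=4,interpolation=cv2.INTER_CUBIC)[:,:,::-1])
```

```text
tray ((457.86212158203125, 248.80514526367188), (80.33171081542969, 198.21412658691406), 6.046528339385986) 696
trivet ((611.2939453125, 229.49658203125), 97.88697814941406)
handle pts 163 [0.654 0.234 0.101] 0.128832819577962
hop 371 ((672.5068359375, -71.65780639648438), 56.09843063354492)
top red [302, 239, 3, 2, 4] [303.  239.5] [ 0.563 -0.05   0.115]
top yel [304, 276, 5, 2, 9] [305.8 276.4] [ 0.485 -0.058  0.115]
side red [349, 207, 2, 7, 12] [349.6 210.2] [ 0.564 -0.058  0.116]
side yel [381, 213, 3, 8, 17] [381.6 216.4] [ 0.484 -0.054  0.111]
```

View pics/crop.png

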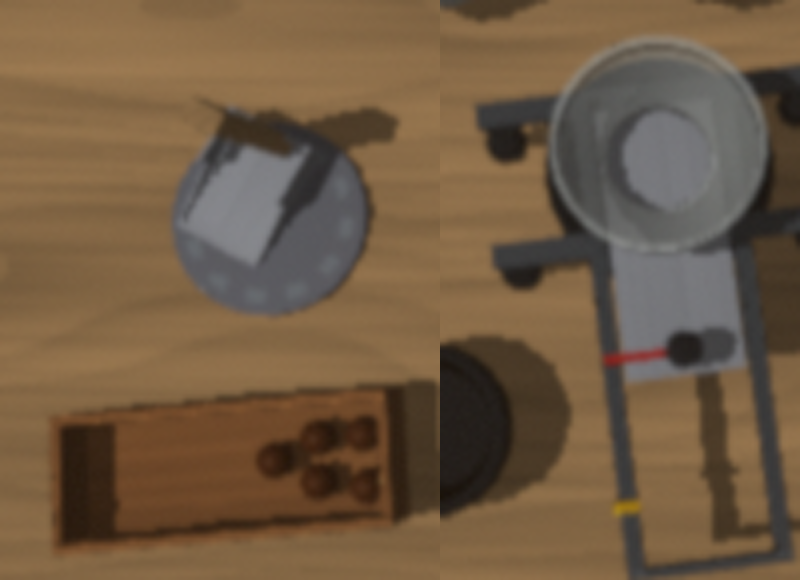

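View pics/crop2.png

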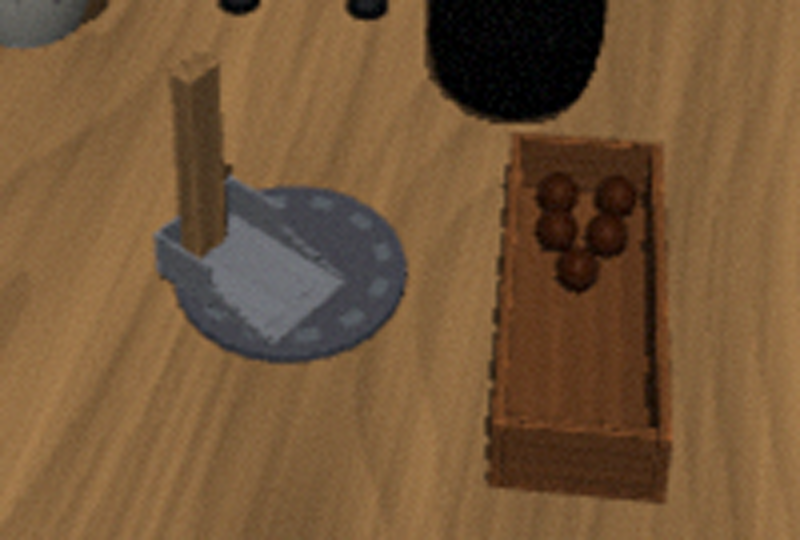

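The crops show the scoop with its handle near the +x edge of the trivet and its nose pointing toward world -x and a bit +y. The text says -y, so I'll trust the picture. Five nuts lie in the tray's -y half at crop (275,460), (318,437), (318,480), (362,433), (365,485). The dispenser has the hopper at (660,145), knob (686,348), red pointer (605,360) and yellow mark (627,508).

Run:
```python
from h import *
b=grab('top');a=grab('side');W=cloud(b);S=cloud(a)
px=lambda u,v:(120+u/4,165+v/4)
T=np.array([.4579,.2488]);t=np.radians(6.05);ex=np.array([np.cos(t),np.sin(t)]);ey=np.array([-ex[1],ex[0]])
for u,v in[(275,460),(318,437),(318,480),(362,433),(365,485)]:
    p=ray(b,*px(u,v),.019)[:2];print('nut',p.round(4),'tray',((p-T)@ex*1000).round(1),((p-T)@ey*1000).round(1))
c=[ray(b,*px(u,v),.008)[:2] for u,v in[(178,222),(258,268)]]
print('nose',np.round(c,4),np.linalg.norm(c[1]-c[0])); d=c[1]-c[0];print('yaw',np.degrees(np.arctan2(d[1],d[0])),'+-90')
# handle from both clouds
for n,w,(x0,x1,y0,y1) in(('top',W,(155,225,180,250)),('side',S,(260,300,265,330))):
    P=w[y0:y1,x0:x1].reshape(-1,3)
    for lo,hi in((.05,.09),(.09,.12),(.12,.135)):
        m=(P[:,2]>lo)&(P[:,2]<hi)&(P[:,0]>.6);Q=P[m]
        if len(Q)>4:print(n,lo,len(Q),np.median(Q,0).round(4),[ (np.round(x,1) if not np.isscalar(x) else x) for x in cv2.minAreaRect((Q[:,:2]*1000).astype(np.float32))])
# trivet by hue/height from raw grey px circle edges at z=.006
pts=[(172,222),(370,205),(275,313),(205,285),(350,272)]
R=np.array([ray(b,*px(u,v),.006)[:2] for u,v in pts])
A=np.c_[2*R,np.ones(len(R))];s=np.linalg.lstsq(A,(R**2).sum(1),rcond=None)[0];print('trivet',s[:2].round(4),np.sqrt(s[2]+s[:2]@s[:2]).round(4))
q=lambda u,v:(260+(u-440)/4,150+v/4)
print('hop',ray(b,*q(659,144),.175).round(4),'knob top',ray(b,*q(686,348),.15).round(4),ray(b,*q(718,345),.11))
l=[ray(b,*q(u,v),.11)[:2] for u,v in[(598,265),(635,570),(745,255),(785,550)]]
for i in(0,2):
    d=l[i]-l[i+1];print('rail yaw',np.degrees(np.arctan2(d[1],d[0])))
P=W[180:205,270:300]
```

```text
nut [0.4628 0.2237] tray 2.2 -25.5
nut [0.4768 0.1989] tray 13.5 -51.6
nut [0.4516 0.1974] tray -11.7 -50.4
nut [0.4797 0.1728] tray 13.7 -77.8
nut [0.4493 0.1693] tray -16.9 -78.1
nose [[0.604  0.2956]
 [0.5769 0.2449]] 0.05748307497848052
yaw -118.04997311372249 +-90
top 0.05 46 [0.6526 0.23   0.0707] [array([657.3, 233.4]), array([22.5, 10.5]), 26.07172393798828]
top 0.09 38 [0.6517 0.2298 0.106 ] [array([657. , 232.9]), array([22. , 10.2]), 25.814001083374023]
top 0.12 70 [0.6547 0.2382 0.1258] [array([655. , 239.1]), array([22.3, 13.6]), 64.83271026611328]
side 0.05 179 [0.6527 0.2463 0.0697] [array([652.4, 243.2]), array([25.5, 12.6]), 37.07084274291992]
side 0.09 139 [0.6526 0.2466 0.1053] [array([651.9, 244.2]), array([24.4, 14.5]), 36.54832458496094]
side 0.12 81 [0.6541 0.2429 0.1264] [array([655.2, 239.7]), array([22.8, 15. ]), 64.24727630615234]
trivet [0.6109 0.2391] 0.0606
hop [ 0.6714 -0.0727  0.175 ] knob top [ 0.5688 -0.089   0.15  ] [ 0.57178204 -0.10691832  0.11      ]
rail yaw 8.538148734496156
rail yaw 8.708475631382747
```

```bash
cat >> h.py <<'E'
from scipy.spatial.transform import Rotation as Ro
def down(yaw): return Ro.from_euler('xyz',[180,0,yaw],degrees=True)
def plan(wps,g=0,start=None):
    """wps: list of (pos, Rotation, n). prints rounded rows (mm, 6deg units) with rounding carried over"""
    s=bot.observe(); p,R=start or (np.array(s['position']),Ro.from_euler('xyz',s['tool_rot']))
    out=[]
    for tp,tR,n in wps:
        p0,R0=p,R; dv=(R0.inv()*tR).as_rotvec()
        for i in range(1,n+1):
            gp=p0+(np.array(tp)-p0)*i/n; gR=R0*Ro.from_rotvec(dv*i/n)
            sh=np.round(R.inv().apply(gp-p)*1000,0 if n>3 else 1); tu=np.round(np.degrees((R.inv()*gR).as_rotvec())/6,2)
            p=p+R.apply(sh/1000); R=R*Ro.from_rotvec(np.radians(tu*6))
            out.append([*(sh+0.).tolist(),*(tu+0.).tolist(),g])
    for i in range(0,len(out),5): print('['+','.join('['+','.join('%g'%x for x in r)+']' for r in out[i:i+5])+']')
    print('end',p.round(4),R.as_euler('xyz',degrees=True).round(1))
    return p,R
E
python3 - <<'E'
from h import *
plan([([.655,.2395,.21],down(64.5),20)])
E
```

```text
[[-27,-9,0,0,0,0.81,0],[-28,-7,0,0,0,0.8,0],[-28,-5,0,0,0,0.81,0],[-29,-2,0,0,0,0.8,0],[-29,0,0,0,0,0.81,0]]
[[-28,2,0,0,0,0.81,0],[-29,5,0,0,0,0.8,0],[-27,8,0,0,0,0.81,0],[-27,9,0,0,0,0.8,0],[-27,12,0,0,0,0.81,0]]
[[-25,14,0,0,0,0.81,0],[-23,17,0,0,0,0.8,0],[-23,18,0,0,0,0.81,0],[-20,19,0,0,0,0.8,0],[-19,22,0,0,0,0.81,0]]
[[-17,23,0,0,0,0.81,0],[-15,25,0,0,0,0.8,0],[-13,25,0,0,0,0.81,0],[-11,27,0,0,0,0.8,0],[-9,27,0,0,0,0.81,0]]
end [0.6544 0.2392 0.2104] [180.    0.   64.5]
```

carry_out --pt "-27 -9 0 0 0 0.81 0" --pt "-28 -7 0 0 0 0.8 0" --pt "-28 -5 0 0 0 0.81 0" --pt "-29 -2 0 0 0 0.8 0" --pt "-29 0 0 0 0 0.81 0" --force 50

```text
clock: 0.72
position: [0.3159, 0.5027, 0.2106]
tool_rot: [3.141, -0.0, 2.388]
force: [-0.0, 0.5, 0.2]
grip_width: 0.0853
```

carry_out --pt "-28 2 0 0 0 0.81 0" --pt "-29 5 0 0 0 0.8 0" --pt "-27 8 0 0 0 0.81 0" --pt "-27 9 0 0 0 0.8 0" --pt "-27 12 0 0 0 0.81 0"

```text
clock: 1.13
position: [0.4288, 0.4142, 0.2106]
tool_rot: [3.142, -0.0, 1.966]
force: [0.9, 0.1, -0.5]
grip_width: 0.0855
```

carry_out --pt "-25 14 0 0 0 0.81 0" --pt "-23 17 0 0 0 0.8 0" --pt "-23 18 0 0 0 0.81 0" --pt "-20 19 0 0 0 0.8 0" --pt "-19 22 0 0 0 0.81 0"

```text
clock: 1.55
position: [0.5423, 0.327, 0.2105]
tool_rot: [-3.142, -0.0, 1.544]
force: [0.3, 0.3, -0.5]
grip_width: 0.0854
```

carry_out --pt "-17 23 0 0 0 0.81 0" --pt "-15 25 0 0 0 0.8 0" --pt "-13 25 0 0 0 0.81 0" --pt "-11 27 0 0 0 0.8 0" --pt "-9 27 0 0 0 0.81 0"

```text
clock: 1.97
position: [0.6554, 0.2384, 0.2104]
tool_rot: [-3.142, 0.0, 1.122]
force: [-0.5, 0.2, -0.0]
grip_width: 0.0851
```

carry_out --pt "0 1 32 0 0 0 0" --pt "0 0 32 0 0 0 0" --pt "0 0 32 0 0 0 0" --pt "0 0 32 0 0 0 0" --pt "0 0 0 0 0 0 120"

```text
clock: 2.38
position: [0.6521, 0.2381, 0.0764]
tool_rot: [-3.136, 0.006, 1.126]
force: [-0.8, 0.3, -2.0]
grip_width: 0.0752
```

carry_out --pt "0 0 0 0 0 0 255" --pt "0 0 0 0 0 0 255" --pt "0 0 0 0 0 0 255" --pt "0 0 0 0 0 0 255" --pt "0 0 0 0 0 0 255" --force 60

```text
clock: 2.8
position: [0.6561, 0.2393, 0.0842]
tool_rot: [3.14, -0.002, 1.126]
force: [0.6, -0.6, 43.6]
grip_width: 0.0131
```

carry_out --pt "0 0 0 0 0 0 255" --pt "0 0 0 0 0 0 255" --pt "0 0 0 0 0 0 255" --pt "0 0 0 0 0 0 255" --pt "0 0 0 0 0 0 255"

```text
clock: 3.22
position: [0.6562, 0.2393, 0.0843]
tool_rot: [3.14, -0.002, 1.126]
force: [-1.1, 0.3, 9.6]
grip_width: 0.0127
```

Run:
```python
from h import *
T=np.array([.4579,.2488]);t=np.radians(6.05);ey=np.array([-np.sin(t),np.cos(t)])
h=T+ey*.081; print(h)
s=bot.observe();p=np.array(s['position'])
plan([(p+[0,0,.08],down(64.5),5),([*h,.165],down(125),10),([*h,.165],down(186.05),10)],255)
```

```text
[0.4493629  0.32934885]
[[0,0,-16,0,0,0,255],[0,0,-16,0.01,-0.01,0,255],[0,0,-16,0,0,0,255],[0,0,-16,0,-0.01,0,255],[0,0,-16,0,0,0,255]]
[[-1,-23,0,0,0,-1.01,255],[2,-22,0,0,0,-1.01,255],[4,-22,0,0,0,-1,255],[6,-22,0,0,0,-1.01,255],[9,-21,0,0,0,-1.01,255]]
[[10,-20,0,0,0,-1.01,255],[13,-18,-1,0,0,-1.01,255],[15,-17,0,0,0,-1.01,255],[16,-16,0,0,0,-1,255],[18,-14,0,0,0,-1.01,255]]
[[0,0,0,0,0,-1.02,255],[0,0,0,0,0,-1.02,255],[0,0,0,0,0,-1.01,255],[0,0,0,0,0,-1.02,255],[0,0,0,0,0,-1.02,255]]
[[0,0,0,0,0,-1.02,255],[0,0,0,0,0,-1.01,255],[0,0,0,0,0,-1.02,255],[0,0,0,0,0,-1.02,255],[0,0,0,0,0,-1.02,255]]
end [0.4491 0.3293 0.1652] [-180.     0.  -173.9]
```

carry_out --pt "0 0 -16 0 0 0 255" --pt "0 0 -16 0 0 0 255" --pt "0 0 -16 0 0 0 255" --pt "0 0 -16 0 0 0 255" --pt "0 0 -18 0 0 0 255"

```text
clock: 3.63
position: [0.6552, 0.2389, 0.1656]
tool_rot: [-3.142, -0.0, 1.126]
force: [0.4, -0.0, -1.9]
grip_width: 0.0128
```

carry_out --pt "-1 -23 0 0 0 -1 255" --pt "2 -22 0 0 0 -1 255" --pt "4 -22 0 0 0 -1 255" --pt "6 -22 0 0 0 -1 255" --pt "9 -21 0 0 0 -1 255"

```text
clock: 4.05
position: [0.5509, 0.2848, 0.1652]
tool_rot: [3.141, -0.0, 1.654]
force: [0.6, -0.6, -1.6]
grip_width: 0.0126
```

carry_out --pt "10 -20 0 0 0 -1 255" --pt "13 -18 0 0 0 -1 255" --pt "15 -17 0 0 0 -1 255" --pt "16 -16 0 0 0 -1 255" --pt "18 -14 0 0 0 -1 255"

```text
clock: 4.47
position: [0.4479, 0.3301, 0.1652]
tool_rot: [3.141, 0.0, 2.178]
force: [0.8, 0.7, -1.9]
grip_width: 0.0127
```

carry_out --pt "0 0 0 0 0 -1 255" --pt "0 0 0 0 0 -1 255" --pt "0 0 0 0 0 -1 255" --pt "0 0 0 0 0 -1 255" --pt "0 0 0 0 0 -1 255"

```text
clock: 4.88
position: [0.4489, 0.3298, 0.1652]
tool_rot: [3.141, 0.001, 2.702]
force: [0.1, -0.7, -1.2]
grip_width: 0.0126
```

carry_out --pt "0 0 0 0 0 -1 255" --pt "0 0 0 0 0 -1 255" --pt "0 0 0 0 0 -1 255" --pt "0 0 0 0 0 -1 255" --pt "0 0 0 0 0 -1 255"

```text
clock: 5.3
position: [0.4489, 0.3297, 0.1651]
tool_rot: [3.141, 0.001, -3.058]
force: [0.4, -0.5, -1.4]
grip_width: 0.0132
```

Run:
```python
from h import *
s=bot.observe();print({k:np.round(s[k],3).tolist() for k in('clock','qpos','position','tool_rot','force')})
a=grab('side');b=grab('top')
c=cv2.resize(a['color'][190:390,230:430],(600,600),interpolation=cv2.INTER_CUBIC)
cv2.imwrite('pics/v5.png',c[:,:,::-1])
W=cloud(b);S=cloud(a)
for n,w in(('top',W),('side',S)):
    m=(np.abs(w[...,0]-.455)<.06)&(w[...,1]>.2)&(w[...,1]<.36)&(w[...,2]>.07)&(w[...,2]<.105)
    Q=w[m];print(n,len(Q),Q.min(0).round(3) if len(Q) else '',Q.max(0).round(3) if len(Q) else '')
    if len(Q)>5: print(cv2.minAreaRect((Q[:,:2]*1000).astype(np.float32)))
```

```text
{'clock': 5.3, 'qpos': [-0.655, 0.469, -0.116, 1.824, 0.07, 0.851, 0.85], 'position': [0.449, 0.33, 0.165], 'tool_rot': [3.141, 0.001, -3.058], 'force': [0.352, -0.456, -1.383]}
top 953 [0.423 0.256 0.083] [0.481 0.339 0.105]
((451.6130065917969, 297.1067199707031), (56.05890655517578, 79.79237365722656), 4.713787078857422)
side 571 [0.421 0.254 0.087] [0.481 0.34  0.105]
((452.0157165527344, 296.701904296875), (55.68250274658203, 83.4806137084961), 4.789495468139648)
```

View pics/v5.png

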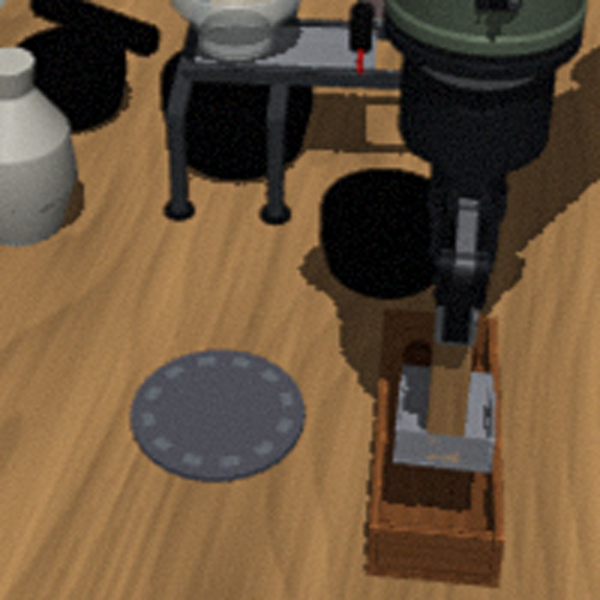

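The side view shows the scoop held level over the tray's +y half, clear of all the nuts, and the empty trivet at (218,413). I'll make a small yaw correction and lower it.

carry_out --pt "0 0 20 0 0 -0.2 255" --pt "0 0 22 0 0 0 255" --pt "0 0 20 0 0 0 255" --pt "0 0 10 0 0 0 255" --pt "0 0 2 0 0 0 255"

```text
clock: 5.82
position: [0.4481, 0.3292, 0.0892]
tool_rot: [-3.14, -0.002, -3.045]
force: [-1.6, 0.0, -1.0]
grip_width: 0.0133
```

carry_out --pt "0 0 1 0 0 0 255" --pt "0 0 0 0 0 0 255"

```text
clock: 5.98
position: [0.4491, 0.3301, 0.0903]
tool_rot: [3.141, 0.001, -3.043]
force: [0.5, -0.0, -1.5]
grip_width: 0.0124
```

carry_out --pt "0 0 1 0 0 0 255" --pt "0 0 0 0 0 0 255"

```text
clock: 6.15
position: [0.4491, 0.3301, 0.0893]
tool_rot: [3.141, 0.001, -3.043]
force: [-0.2, 0.4, -0.8]
grip_width: 0.0125
```

carry_out --pt "0 0 1 0 0 0 255" --pt "0 0 0 0 0 0 255"

```text
clock: 6.32
position: [0.4488, 0.3299, 0.0877]
tool_rot: [3.141, 0.0, -3.042]
force: [0.3, 0.2, -1.7]
grip_width: 0.0129
```

carry_out --pt "0 0 1 0 0 0 255" --pt "0 0 0 0 0 0 255"

```text
clock: 6.48
position: [0.4487, 0.3298, 0.0864]
tool_rot: [-3.142, -0.0, -3.042]
force: [-0.3, -1.1, -1.0]
grip_width: 0.0127
```

carry_out --pt "0 0 1 0 0 0 255" --pt "0 0 0 0 0 0 255"

```text
clock: 6.65
position: [0.449, 0.3301, 0.0862]
tool_rot: [3.141, 0.001, -3.042]
force: [-2.5, -2.8, 13.7]
grip_width: 0.0129
```

carry_out --pt "0 -4 -0.6 0 0 0 255" --pt "0 -5 0 0 0 0 255" --pt "0 -5 0 0 0 0 255" --pt "0 -5 0 0 0 0 255" --pt "0 -5 0 0 0 0 255"

```text
clock: 7.07
position: [0.4513, 0.3055, 0.0862]
tool_rot: [3.141, 0.0, -3.042]
force: [0.6, 3.0, 2.1]
grip_width: 0.0127
```

carry_out --pt "0 -5 0 0 0 0 255" --pt "0 -5 0 0 0 0 255" --pt "0 -5 0 0 0 0 255" --pt "0 -5 0 0 0 0 255" --pt "0 -5 0 0 0 0 255"

```text
clock: 7.48
position: [0.4537, 0.2808, 0.0862]
tool_rot: [3.141, 0.0, -3.042]
force: [0.2, 3.7, 5.8]
grip_width: 0.0125
```

carry_out --pt "0 -5 0 0 0 0 255" --pt "0 -5 0 0 0 0 255" --pt "0 -5 0 0 0 0 255" --pt "0 -5 0 0 0 0 255" --pt "0 -5 0 0 0 0 255"

```text
clock: 7.9
position: [0.4562, 0.2559, 0.0862]
tool_rot: [3.141, 0.0, -3.042]
force: [-0.4, 2.8, 5.1]
grip_width: 0.0126
```

carry_out --pt "0 -5 0 0 0 0 255" --pt "0 -5 0 0 0 0 255" --pt "0 -4 0 0 0 0 255" --pt "0 0 0 0 0 0 255"

```text
clock: 8.23
position: [0.4576, 0.2412, 0.0862]
tool_rot: [-3.141, 0.0, -3.043]
force: [-0.5, -1.2, 8.4]
grip_width: 0.0126
```

Run:
```python
from h import *
a=grab('side');b=grab('top')
c=cv2.resize(a['color'][260:390,310:430],(480,520),interpolation=cv2.INTER_CUBIC)
d=cv2.resize(b['color'][240:320,120:240],(300,200),interpolation=cv2.INTER_CUBIC)
d=cv2.copyMakeBorder(d,0,320,0,0,cv2.BORDER_CONSTANT)
cv2.imwrite('pics/v6.png',np.hstack([c,d])[:,:,::-1])
```

```text
(no output)
```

View pics/v6.png

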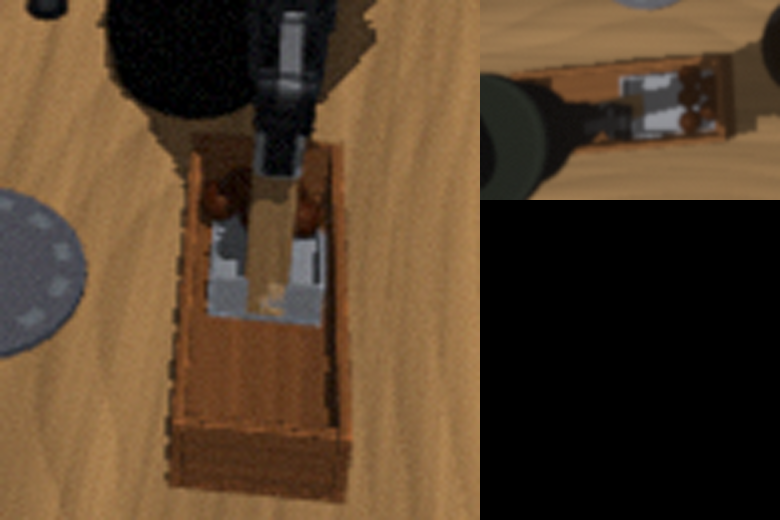

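The nuts have ridden partly onto the scoop floor, at around (690,95) in the inset. The nose has about 11 mm left to the wall.

carry_out --pt "0 -4 0 0 0 0 255" --pt "0 -4 0 0 0 0 255" --pt "0 -2 0 0 0 0 255" --pt "0 0 0 0 0 0 255"

```text
clock: 8.67
position: [0.4586, 0.2316, 0.0862]
tool_rot: [-3.141, 0.0, -3.043]
force: [-0.3, 0.1, 6.6]
grip_width: 0.0129
```

Run:
```python
from h import *
a=grab('side');b=grab('top')
c=cv2.resize(a['color'][280:350,330:420],(360,280),interpolation=cv2.INTER_CUBIC)
d=cv2.resize(b['color'][255:305,170:230],(420,350),interpolation=cv2.INTER_CUBIC)
c=cv2.copyMakeBorder(c,0,70,0,0,cv2.BORDER_CONSTANT)
cv2.imwrite('pics/v7.png',np.hstack([c,d])[:,:,::-1])
```

```text
(no output)
```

View pics/v7.png

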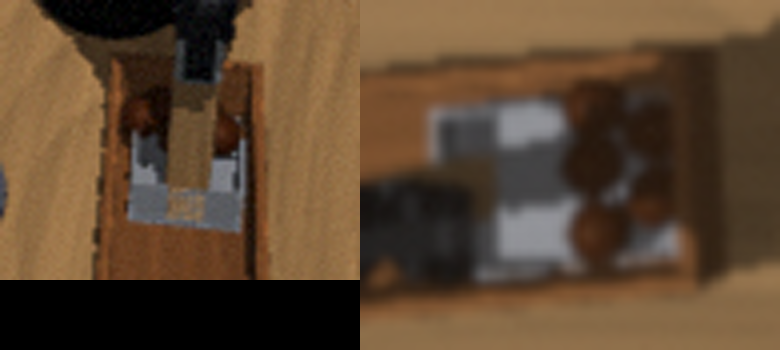

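All five nuts are on the scoop floor, three behind and two near the nose. I'll tilt the nose up to roll them back, then lift.

carry_out --pt "0 2.9 -0.5 0.4 0 0 255" --pt "0 2.9 -0.5 0.4 0 0 255" --pt "0 2.9 -0.7 0.4 0 0 255" --pt "0 2.9 -0.8 0.4 0 0 255" --pt "0 2.9 -0.9 0.4 0 0 255"

```text
clock: 9.18
position: [0.4567, 0.2461, 0.0881]
tool_rot: [-2.929, -0.001, -3.043]
force: [-0.4, -0.4, -1.3]
grip_width: 0.0125
```

Run:
```python
from h import *
s=bot.observe();print(s['position'],s['tool_rot'],s['force'])
p=np.array(s['position']);R=Ro.from_euler('xyz',s['tool_rot'])
# scoop frame in tool frame: scoop x=-tool y, y=-tool x, z=-tool z ; handle TCP at (-33,0,78)
off=lambda v,R:R.apply(np.array([-v[1],-(v[0]+33),-(v[2]-78)])/1000)
print('nose',p+off((40,0,0),R))
# lift 180mm up, then over to pour start: nose at hopper centre +y side
Rl=R; p1=p+[0,0,.20]
# keep tilt, scoop nose dir; nose target: 22mm before the centre along nose direction, z .215
d=np.array([np.sin(np.radians(5.65)),-np.cos(np.radians(5.65)),0])
H=np.array([.672,-.0722,0]); n=H-d*.022+[0,0,.215]
p2=n-off((40,0,0),R)
print(p1,p2)
plan([(p1,R,8),(p2,R,16)],255)
```

```text
[0.45672866 0.24612642 0.08808203] [-2.92890567e+00 -5.69040802e-04 -3.04259085e+00] [-0.42217399 -0.43596822 -1.26711138]
nose [0.46537434 0.15873312 0.02724895]
[0.45672866 0.24612642 0.28808203] [0.66118838 0.03708642 0.27583308]
[[0,-5,-24,0,0,0,255],[0,-6,-25,0,0,0,255],[0,-5,-24,0,0,0,255],[0,-5,-25,0,0,0,255],[0,-5,-24,0,0,0,255]]
[[0,-6,-25,0,0,0,255],[0,-5,-24,0,0,0,255],[0,-5,-24,0,0,0,255],[-11,-14,4,0,0,0,255],[-12,-14,3,0,0,0,255]]
[[-11,-13,4,0,0,0,255],[-12,-14,4,0,0,0,255],[-11,-14,4,0,0,0,255],[-12,-14,3,0,0,0,255],[-11,-14,4,0,0,0,255]]
[[-11,-13,4,0,0,0,255],[-12,-14,3,0,0,0,255],[-11,-14,4,0,0,0,255],[-12,-14,4,0,0,0,255],[-11,-14,4,0,0,0,255]]
[[-11,-13,3,0,0,0,255],[-12,-14,4,0,0,0,255],[-11,-14,4,0,0,0,255],[-12,-14,4,0,0,0,255]]
end [0.6615 0.0368 0.2755] [-167.8   -0.  -174.3]
```

carry_out --pt "0 -2 -8 0 0 0 255" --pt "0 -4 -16 0 0 0 255" --pt "0 -5 -24 0 0 0 255" --pt "0 -5 -24 0 0 0 255" --pt "0 -5 -24 0 0 0 255"

```text
clock: 9.6
position: [0.4567, 0.245, 0.1877]
tool_rot: [-2.932, -0.001, -3.043]
force: [1.0, -0.0, -2.6]
grip_width: 0.0127
```

carry_out --pt "0 -5 -24 0 0 0 255" --pt "0 -5 -24 0 0 0 255" --pt "0 -5 -24 0 0 0 255" --pt "0 -4 -18 0 0 0 255" --pt "0 -2 -8 0 0 0 255"

```text
clock: 10.02
position: [0.4575, 0.2455, 0.2892]
tool_rot: [-2.934, 0.002, -3.043]
force: [0.7, 0.3, -1.4]
grip_width: 0.0129
```

carry_out --pt "-3 -4 1 0 0 0 255" --pt "-8 -10 3 0 0 0 255" --pt "-11.5 -13.9 3.8 0 0 0 255" --pt "-11.5 -13.9 3.8 0 0 0 255" --pt "-11.5 -13.9 3.8 0 0 0 255"

```text
clock: 10.43
position: [0.5087, 0.191, 0.2816]
tool_rot: [-2.931, -0.002, -3.043]
force: [-0.1, -0.2, -0.9]
grip_width: 0.0126
```

carry_out --pt "-11.5 -13.9 3.8 0 0 0 255" --pt "-11.5 -13.9 3.8 0 0 0 255" --pt "-11.5 -13.9 3.8 0 0 0 255" --pt "-11.5 -13.9 3.8 0 0 0 255" --pt "-11.5 -13.9 3.8 0 0 0 255"

```text
clock: 10.85
position: [0.5729, 0.1249, 0.2772]
tool_rot: [-2.931, -0.003, -3.043]
force: [0.5, -0.1, -1.4]
grip_width: 0.013
```

carry_out --pt "-11.5 -13.9 3.8 0 0 0 255" --pt "-11.5 -13.9 3.8 0 0 0 255" --pt "-11.5 -13.9 3.8 0 0 0 255" --pt "-11.5 -13.9 3.8 0 0 0 255" --pt "-11.5 -13.9 3.8 0 0 0 255"

```text
clock: 11.27
position: [0.637, 0.0589, 0.2729]
tool_rot: [-2.931, -0.003, -3.043]
force: [-0.0, 0.5, -2.0]
grip_width: 0.0126
```

carry_out --pt "-9 -11 3 0 0 0 255" --pt "-7 -8 2 0 0 0 255" --pt "-5 -6 2 0 0 0 255" --pt "-2 -3 1 0 0 0 255" --pt "0 0 0 0 0 0 255"

```text
clock: 11.68
position: [0.6626, 0.0344, 0.2725]
tool_rot: [-2.932, -0.001, -3.043]
force: [0.4, 0.3, -2.8]
grip_width: 0.0133
```

Run:
```python
from h import *
s=bot.observe();print({k:np.round(s[k],3).tolist() for k in('clock','qpos','position','tool_rot','force')})
p=np.array(s['position']);R=Ro.from_euler('xyz',s['tool_rot'])
off=lambda v,R:R.apply(np.array([-v[1],-(v[0]+33),-(v[2]-78)])/1000)
print('nose',p+off((40,0,0),R))
a=grab('side');b=grab('top')
W=cloud(b)
c=cv2.resize(a['color'][130:250,220:400],(450,300),interpolation=cv2.INTER_CUBIC)
d=cv2.resize(b['color'][140:260,230:360],(325,300),interpolation=cv2.INTER_CUBIC)
cv2.imwrite('pics/v8.png',np.hstack([c,d])[:,:,::-1])
```

```text
{'clock': 11.683, 'qpos': [-0.314, 0.543, 0.102, 1.426, 0.166, 1.207, 1.382], 'position': [0.663, 0.034, 0.273], 'tool_rot': [-2.932, -0.001, -3.043], 'force': [0.4, 0.304, -2.763]}
nose [ 0.67121182 -0.0528275   0.21139834]
```

View pics/v8.png

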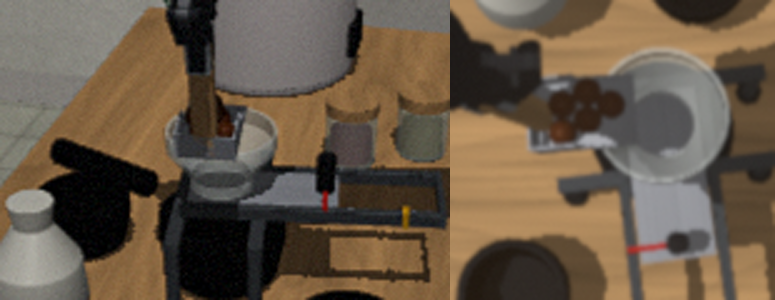

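All five nuts are in the scoop (inset 560–612, 90–132), with the nose over the hopper's near rim. Next I'll tip the scoop about its nose.

Run:
```python
from h import *
s=bot.observe()
p=np.array(s['position']);R=Ro.from_euler('xyz',s['tool_rot'])
off=lambda v,R:R.apply(np.array([-v[1],-(v[0]+33),-(v[2]-78)])/1000)
n0=p+off((40,0,0),R); n1=n0.copy(); n1[2]=.196
w=[]
N=15
for i in range(1,N+1):
    Ri=R*Ro.from_rotvec([-np.radians(48)*i/N,0,0]); ni=n0+(n1-n0)*min(1,i/6)
    w.append((ni-off((40,0,0),Ri),Ri,1))
plan(w,255)
```

```text
[[0,-3.9,-1.4,-0.53,0,0,255],[0,-4.1,-1.3,-0.54,0,0,255],[0,-4.2,-1.4,-0.53,0,0,255],[0,-4.4,-1.3,-0.53,0,0,255],[0,-4.5,-1.3,-0.54,0,0,255]]
[[0,-4.6,-1.4,-0.53,0,0,255],[0,-4.5,-3.9,-0.53,0,0,255],[0,-4.5,-4,-0.54,0,0,255],[0,-4.4,-3.9,-0.53,0,0,255],[0,-4.5,-4,-0.53,0,0,255]]
[[0,-4.5,-3.9,-0.54,0,0,255],[0,-4.4,-4,-0.53,0,0,255],[0,-4.5,-3.9,-0.53,0,0,255],[0,-4.5,-4,-0.54,0,0,255],[0,-4.4,-3.9,-0.53,0,0,255]]
end [ 0.6697 -0.0384  0.302 ] [ 144.    -0.  -174.3]
```

carry_out --pt "0 -3.9 -1.4 -0.53 0 0 255" --pt "0 -4.1 -1.3 -0.54 0 0 255" --pt "0 -4.2 -1.4 -0.53 0 0 255" --pt "0 -4.4 -1.3 -0.53 0 0 255" --pt "0 -4.5 -1.3 -0.54 0 0 255"

```text
clock: 12.2
position: [0.6644, 0.0157, 0.2824]
tool_rot: [3.069, 0.001, -3.041]
force: [0.3, 0.0, -2.7]
grip_width: 0.0129
```

carry_out --pt "0 -4.6 -1.4 -0.53 0 0 255" --pt "0 -4.5 -3.9 -0.53 0 0 255" --pt "0 -4.5 -4 -0.54 0 0 255" --pt "0 -4.4 -3.9 -0.53 0 0 255" --pt "0 -4.5 -4 -0.53 0 0 255"

```text
clock: 12.62
position: [0.667, -0.0099, 0.2953]
tool_rot: [2.79, 0.001, -3.041]
force: [-0.2, -0.6, -2.4]
grip_width: 0.0126
```

carry_out --pt "0 -4.5 -3.9 -0.54 0 0 255" --pt "0 -4.4 -4 -0.53 0 0 255" --pt "0 -4.5 -3.9 -0.53 0 0 255" --pt "0 -4.5 -4 -0.54 0 0 255" --pt "0 -4.4 -3.9 -0.53 0 0 255"

```text
clock: 13.03
position: [0.6699, -0.0387, 0.3028]
tool_rot: [2.511, 0.001, -3.041]
force: [-0.7, 0.1, -2.1]
grip_width: 0.0128
```

carry_out --pt "0 0 0 0 0 0 255" --pt "0 0 0 0 0 0 255" --pt "0 0 0 0 0 0 255" --pt "0 0 0 0 0 0 255" --pt "0 0 0 0 0 0 255"

```text
clock: 13.45
position: [0.67, -0.0377, 0.3027]
tool_rot: [2.514, 0.001, -3.04]
force: [-1.7, -0.4, -0.9]
grip_width: 0.0127
```

Run:
```python
from h import *
s=bot.observe();print({k:np.round(s[k],3).tolist() for k in('clock','qpos','position','tool_rot','force')})
a=grab('side');b=grab('top')
c=cv2.resize(a['color'][120:260,220:400],(450,350),interpolation=cv2.INTER_CUBIC)
d=cv2.resize(b['color'][140:260,230:360],(325,350),interpolation=cv2.INTER_CUBIC)
cv2.imwrite('pics/v9.png',np.hstack([c,d])[:,:,::-1])
```

```text
{'clock': 13.45, 'qpos': [0.334, 0.685, -0.144, 1.236, -0.506, 1.456, 2.004], 'position': [0.67, -0.038, 0.303], 'tool_rot': [2.514, 0.001, -3.04], 'force': [-1.695, -0.411, -0.943]}
```

View pics/v9.png

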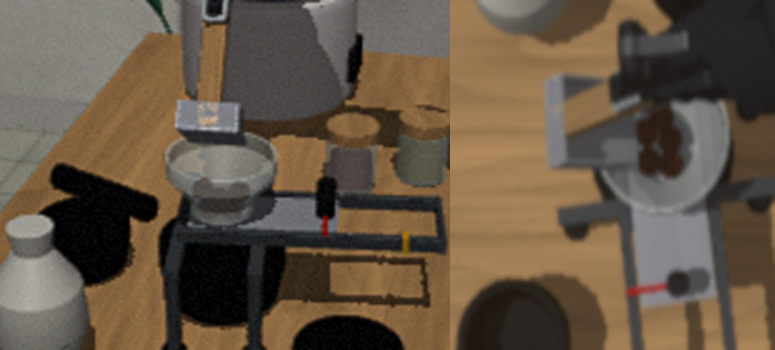

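Five nuts now lie in the hopper chute (640–680, 110–165) and the scoop is empty. The scoop goes back to the trivet.

Run:
```python
from h import *
R=down(185.75)
plan([([.667,.03,.325],R,8),([.6077,.2718,.16],R,12),([.6077,.2718,.09],R,5)],255)
```

```text
[[0,9,3,0.75,0,0,255],[-1,8,2,0.75,0,0,255],[0,9,1,0.75,0,0,255],[-1,9,1,0.75,0,0,255],[0,9,0,0.75,0,0,255]]
[[-1,9,-1,0.75,0,0,255],[0,9,-1,0.74,0,0,255],[-1,8,-2,0.75,0.01,0,255],[3,21,14,0,0,0,255],[3,20,13,0,0,0,255]]
[[3,21,14,0,0,0,255],[3,20,14,0,0,0,255],[2,21,14,0,0,0,255],[3,20,13,0,0,0,255],[3,21,14,0,0,0,255]]
[[3,21,14,0,0,0,255],[3,20,13,0,0,0,255],[3,21,14,0,0,0,255],[3,20,14,0,0,0,255],[3,21,14,0,0,0,255]]
[[0,0,14,0,0,0,255],[0,0,14,0,0,0,255],[0,0,14,0,0,0,255],[0,0,14,0,0,0,255],[0,0,14,0,0,0,255]]
end [0.6074 0.2719 0.0896] [ 180.    -0.  -174.2]
```

carry_out --pt "0 9 3 0.75 0 0 255" --pt "-1 8 2 0.75 0 0 255" --pt "0 9 1 0.75 0 0 255" --pt "-1 9 1 0.75 0 0 255" --pt "0 9 0 0.75 0 0 255"

```text
clock: 13.97
position: [0.6679, 0.0042, 0.3169]
tool_rot: [2.91, 0.002, -3.042]
force: [0.8, 0.5, -1.3]
grip_width: 0.0127
```

carry_out --pt "-1 9 -1 0.75 0 0 255" --pt "0 9 -1 0.74 0 0 255" --pt "-1 8 -2 0.75 0 0 255" --pt "3 21 14 0 0 0 255" --pt "3 20 13 0 0 0 255"

```text
clock: 14.38
position: [0.657, 0.0716, 0.2977]
tool_rot: [3.141, 0.002, -3.04]
force: [0.5, -1.1, -1.2]
grip_width: 0.0123
```

carry_out --pt "3 21 14 0 0 0 255" --pt "3 20 14 0 0 0 255" --pt "2 21 14 0 0 0 255" --pt "3 20 13 0 0 0 255" --pt "3 21 14 0 0 0 255"

```text
clock: 14.8
position: [0.6326, 0.1714, 0.228]
tool_rot: [3.14, 0.001, -3.042]
force: [0.7, 0.1, -1.6]
grip_width: 0.0131
```

carry_out --pt "3 21 14 0 0 0 255" --pt "3 20 13 0 0 0 255" --pt "3 21 14 0 0 0 255" --pt "3 20 14 0 0 0 255" --pt "3 21 14 0 0 0 255"

```text
clock: 15.22
position: [0.6074, 0.2725, 0.159]
tool_rot: [3.14, 0.0, -3.042]
force: [1.0, 0.1, -1.4]
grip_width: 0.0129
```

carry_out --pt "0 0 14 0 0 0 255" --pt "0 0 14 0 0 0 255" --pt "0 0 14 0 0 0 255" --pt "0 0 14 0 0 0 255" --pt "0 0 10 0 0 0 255"

```text
clock: 15.63
position: [0.6073, 0.2716, 0.0923]
tool_rot: [3.141, -0.001, -3.042]
force: [0.3, 0.8, -1.9]
grip_width: 0.0124
```

carry_out --pt "0 0 0 0 0 0 255" --pt "0 0 0 0 0 0 255"

```text
clock: 15.8
position: [0.6077, 0.2714, 0.0934]
tool_rot: [3.141, -0.0, -3.042]
force: [0.9, 0.1, -1.4]
grip_width: 0.0128
```

Run:
```python
from h import *
s=bot.observe();print({k:np.round(s[k],4).tolist() for k in('clock','qpos','position','tool_rot','force')})
a=grab('side');b=grab('top')
for n,f in(('t',b),('s',a)):
    w=cloud(f);m=(abs(w[...,0]-.61)<.07)&(abs(w[...,1]-.24)<.065)&(w[...,2]>.015)&(w[...,2]<.045)
    Q=w[m];print(n,len(Q),Q[:,2].min(),cv2.minAreaRect((Q[:,:2]*1000).astype(np.float32)))
```

```text
{'clock': 15.8, 'qpos': [-0.4959, 0.7148, -0.02, 1.5775, 0.0161, 0.8494, 1.1489], 'position': [0.6077, 0.2714, 0.0934], 'tool_rot': [3.1407, -0.0004, -3.0419], 'force': [0.8802, 0.1484, -1.3939]}
t 766 0.0150780300204858 ((610.8372802734375, 238.69400024414062), (56.33541488647461, 79.4746322631836), 5.464287757873535)
s 613 0.015239923914417086 ((610.5905151367188, 239.60690307617188), (56.55536651611328, 84.27625274658203), 5.492522239685059)
```

Centred on the trivet. I'll lower it in steps to contact at about 0.084.

carry_out --pt "0 0 4 0 0 0 255" --pt "0 0 3 0 0 0 255" --pt "0 0 0 0 0 0 255"

```text
clock: 16.15
position: [0.6076, 0.2712, 0.0859]
tool_rot: [3.141, -0.0, -3.042]
force: [-0.2, -1.1, -1.8]
grip_width: 0.013
```

carry_out --pt "0 0 1 0 0 0 255" --pt "0 0 0 0 0 0 255"

```text
clock: 16.32
position: [0.6078, 0.2713, 0.0852]
tool_rot: [3.141, -0.0, -3.042]
force: [-0.1, -0.2, -1.6]
grip_width: 0.0125
```

carry_out --pt "0 0 1 0 0 0 255" --pt "0 0 0 0 0 0 255"

```text
clock: 16.48
position: [0.6079, 0.2714, 0.0843]
tool_rot: [3.14, 0.0, -3.042]
force: [-0.1, 0.1, -0.2]
grip_width: 0.0123
```

carry_out --pt "0 0 0.3 0 0 0 200" --pt "0 0 0 0 0 0 150" --pt "0 0 0 0 0 0 80" --pt "0 0 0 0 0 0 0" --pt "0 0 0 0 0 0 0"

```text
clock: 16.9
position: [0.6079, 0.2713, 0.0841]
tool_rot: [3.141, 0.0, -3.042]
force: [-0.4, 0.5, -0.0]
grip_width: 0.066
```

carry_out --pt "0 0 0 0 0 0 0" --pt "0 0 0 0 0 0 0" --pt "0 0 -10 0 0 0 0" --pt "0 0 -25 0 0 0 0" --pt "0 0 -30 0 0 0 0"

```text
clock: 17.32
position: [0.6069, 0.2708, 0.1489]
tool_rot: [3.142, -0.003, -3.042]
force: [0.2, 0.2, -0.1]
grip_width: 0.0854
```

carry_out --pt "0 0 -30 0 0 0 0" --pt "0 0 -30 0 0 0 0" --pt "0 0 -20 0 0 0 0" --pt "0 0 0 0 0 0 0"

```text
clock: 17.65
position: [0.6095, 0.2718, 0.2346]
tool_rot: [3.138, 0.006, -3.043]
force: [0.5, 0.1, -0.1]
grip_width: 0.0855
```

Run:
```python
from h import *
s=bot.observe();print({k:np.round(s[k],4).tolist() for k in('clock','qpos','position','tool_rot','force')})
a=grab('side');b=grab('top')
for n,f in(('t',b),('s',a)):
    w=cloud(f);m=(abs(w[...,0]-.61)<.07)&(abs(w[...,1]-.24)<.065)&(w[...,2]>.012)&(w[...,2]<.045)
    Q=w[m];print(n,len(Q),cv2.minAreaRect((Q[:,:2]*1000).astype(np.float32)))
    m=(abs(w[...,0]-.61)<.07)&(abs(w[...,1]-.27)<.03)&(w[...,2]>.115)&(w[...,2]<.14);print('handle top',w[m].mean(0))
# knob: dark px cloud above .135 near
w=cloud(b);C=b['color'];m=(abs(w[...,0]-.567)<.03)&(abs(w[...,1]+.087)<.03)&(w[...,2]>.135)
Q=w[m];print('knob',len(Q),Q.min(0),Q.max(0),cv2.minEnclosingCircle((Q[:,:2]*1000).astype(np.float32)))
w=cloud(a);m=(abs(w[...,0]-.567)<.03)&(abs(w[...,1]+.087)<.03)&(w[...,2]>.12);Q=w[m];print('knob side',len(Q),Q.min(0),Q.max(0))
c=cv2.resize(a['color'][170:390,220:430],(400,419),interpolation=cv2.INTER_CUBIC)
d=cv2.resize(b['color'][150:300,260:370],(308,419),interpolation=cv2.INTER_CUBIC)
cv2.imwrite('pics/v10.png',np.hstack([c,d])[:,:,::-1])
```

```text
{'clock': 17.65, 'qpos': [-0.4998, 0.5657, -0.0128, 1.4576, 0.0068, 1.111, 1.1564], 'position': [0.6095, 0.2718, 0.2346], 'tool_rot': [3.138, 0.0064, -3.0425], 'force': [0.5277, 0.1309, -0.1085]}
t 173 ((610.0980224609375, 242.6706085205078), (56.15687561035156, 74.02979278564453), 5.475047588348389)
handle top [0.60694397 0.27025303 0.12439398]
s 383 ((610.1320190429688, 243.30419921875), (56.704708099365234, 75.57362365722656), 5.0190863609313965)
handle top [0.60649373 0.27479434 0.12380343]
knob 70 [ 0.56040189 -0.09648746  0.13946796] [ 0.57718845 -0.0776056   0.15300907] ((568.551025390625, -87.2896499633789), 9.837040901184082)
knob side 108 [ 0.55931498 -0.09397856  0.12030598] [ 0.57943548 -0.07368138  0.15406165]
```

View pics/v10.png

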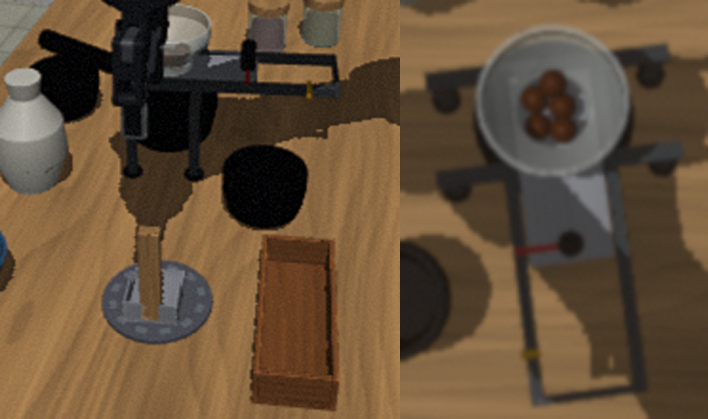

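The scoop stands upright on the trivet, with its handle base near (152,310). The tray is empty, five nuts show in the hopper at (550,105), and the knob is at (570,243) in the inset. I'll move to the knob.

Run:
```python
from h import *
R=down(188.6)
plan([([.5685,-.0877,.235],R,15),([.5685,-.0877,.127],R,5)],0)
```

```text
[[5,-24,0,0,0,-0.03,0],[5,-23,-1,0,0,-0.03,0],[5,-24,0,0,0,-0.04,0],[5,-23,0,0,0,-0.03,0],[6,-24,-1,0.01,0.01,-0.03,0]]
[[5,-23,0,0,0,-0.03,0],[6,-23,0,0,0,-0.04,0],[5,-24,-1,0,0,-0.03,0],[6,-23,0,0,0,-0.03,0],[6,-24,0,0,0,-0.03,0]]
[[5,-23,-1,0,0,-0.04,0],[6,-23,0,0,0,-0.03,0],[6,-24,0,0,0,-0.03,0],[6,-23,-1,0,0,-0.03,0],[6,-23,0,0.01,0.01,-0.03,0]]
[[0,0,22,0,0,0,0],[0,0,21,0,0,0,0],[0,0,22,0,0,0,0],[0,0,21,0,0,0,0],[0,0,22,0,0,0,0]]
end [ 0.5687 -0.0874  0.1269] [-180.    -0.  -171.4]
```

carry_out --pt "5 -24 0 0 0 -0.03 0" --pt "5 -23 0 0 0 -0.03 0" --pt "5 -24 0 0 0 -0.04 0" --pt "5 -23 0 0 0 -0.03 0" --pt "6 -24 0 0 0 -0.03 0"

```text
clock: 18.17
position: [0.5937, 0.1499, 0.228]
tool_rot: [3.141, -0.002, -3.025]
force: [0.2, -1.3, -0.3]
grip_width: 0.0854
```

carry_out --pt "5 -23 0 0 0 -0.03 0" --pt "6 -23 0 0 0 -0.04 0" --pt "5 -24 0 0 0 -0.03 0" --pt "6 -23 0 0 0 -0.03 0" --pt "6 -24 0 0 0 -0.03 0"

```text
clock: 18.58
position: [0.5802, 0.0305, 0.2279]
tool_rot: [3.14, -0.002, -3.008]
force: [1.1, -0.3, 0.3]
grip_width: 0.0854
```

carry_out --pt "5 -23 0 0 0 -0.04 0" --pt "6 -23 0 0 0 -0.03 0" --pt "6 -24 0 0 0 -0.03 0" --pt "6 -23 0 0 0 -0.03 0" --pt "6 -23 0 0 0 -0.03 0"

```text
clock: 19.0
position: [0.5677, -0.0886, 0.2279]
tool_rot: [3.14, -0.001, -2.992]
force: [-0.3, -0.2, -0.6]
grip_width: 0.0854
```

carry_out --pt "0 0 20 0 0 0 0" --pt "0 0 20 0 0 0 0" --pt "0 0 0 0 0 0 0"

```text
clock: 19.25
position: [0.5663, -0.0875, 0.185]
tool_rot: [3.139, -0.006, -2.992]
force: [0.0, 0.3, -0.8]
grip_width: 0.0851
```

carry_out --pt "0 0 15 0 0 0 0" --pt "0 0 15 0 0 0 0" --pt "0 0 15 0 0 0 0" --pt "0 0 12 0 0 0 0" --pt "0 0 3 0 0 0 0"

```text
clock: 19.67
position: [0.5676, -0.0869, 0.1273]
tool_rot: [3.14, -0.003, -2.991]
force: [-0.2, -0.7, -0.1]
grip_width: 0.0853
```

carry_out --pt "0 0 0 0 0 0 80" --pt "0 0 0 0 0 0 150" --pt "0 0 0 0 0 0 200" --pt "0 0 0 0 0 0 255" --pt "0 0 0 0 0 0 255" --force 40

```text
clock: 20.08
position: [0.5688, -0.0874, 0.1293]
tool_rot: [3.141, 0.001, -2.992]
force: [-0.5, -0.1, 1.4]
grip_width: 0.0254
```

carry_out --pt "0 0 0 0 0 0 255" --pt "0 0 0 0 0 0 255" --pt "0 0 0 0 0 0 255"

```text
clock: 20.33
position: [0.569, -0.0875, 0.1293]
tool_rot: [3.141, 0.001, -2.992]
force: [-0.1, -1.5, 8.0]
grip_width: 0.0006
```

Run:
```python
from h import *
s=bot.observe();print({k:np.round(s[k],4).tolist() for k in('clock','position','tool_rot','force','grip_width')})
a=grab('side');b=grab('top')
for n,f in(('top',b),('side',a)):
  h=cv2.cvtColor(f['color'],cv2.COLOR_RGB2HSV);w=cloud(f)
  for k,mm in (('red',((h[...,0]<6)|(h[...,0]>174))&(h[...,1]>170)&(h[...,2]>70)),('yel',(h[...,0]>17)&(h[...,0]<32)&(h[...,1]>190)&(h[...,2]>80))):
    mm[:140]=0;mm[300:]=0;mm[:,:260]=0;mm[:,420:]=0
    v,u=np.nonzero(mm)
    if len(u):print(n,k,len(u),u.min(),u.max(),v.min(),v.max(),'ray mean',ray(f,u.mean(),v.mean(),.115).round(4),np.nanmean(w[mm],0).round(4))
c=cv2.resize(a['color'][150:260,270:420],(600,440),interpolation=cv2.INTER_CUBIC)
cv2.imwrite('pics/v11.png',c[:,:,::-1])
```

```text
{'clock': 20.3333, 'position': [0.569, -0.0875, 0.1293], 'tool_rot': [3.1409, 0.0012, -2.992], 'force': [-0.1172, -1.5352, 8.0262], 'grip_width': 0.0006}
side red 14 349 350 207 214 ray mean [ 0.5642 -0.0587  0.115 ] [ 0.564  -0.0577  0.1156]
side yel 20 381 383 213 220 ray mean [ 0.4835 -0.0493  0.115 ] [ 0.4845 -0.0643  0.1059]
```

View pics/v11.png

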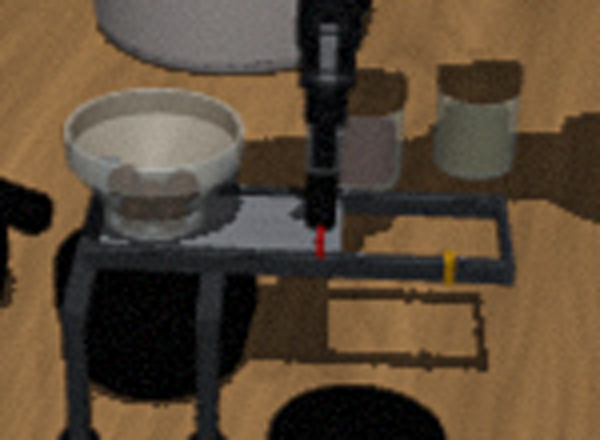

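The gripper shut fully (0.6 mm), so the knob isn't held. The pointer at (320,242) and the mark at (450,267) haven't moved. I'll check the depth around the fingertips.

Run:
```python
from h import *
a=grab('side');w=cloud(a)
for u in(344,347,350,353,356):
    print(u,[(v,*(w[v,u]*1000).round(0).astype(int).tolist(),int(a['color'][v,u].sum())) if np.isfinite(w[v,u,0]) else v for v in range(172,214,3)])
s=bot.observe();print(s['grip_width'],s['force'],s['position'])
```

```text
344 [(172, 653, -493, 2, 296), (175, 649, -473, 1, 311), (178, 645, -449, 2, 308), (181, 642, -432, 0, 335), (184, 638, -410, 0, 183), (187, 634, -386, 2, 133), (190, 630, -365, 3, 139), (193, 627, -351, -1, 107), (196, 623, -325, 3, 101), (199, 589, -118, 111, 159), (202, 586, -101, 113, 145), (205, 583, -87, 112, 311), (208, 581, -73, 112, 340), (211, 578, -59, 111, 349)]
347 [(172, 569, -29, 234, 25), (175, 570, -38, 222, 43), (178, 572, -47, 209, 40), (181, 577, -82, 183, 203), (184, 577, -81, 176, 178), (187, 576, -82, 167, 167), (190, 576, -81, 159, 137), (193, 576, -81, 151, 60), (196, 575, -80, 143, 17), (199, 575, -82, 133, 31), (202, 575, -81, 125, 16), (205, 574, -78, 118, 21), (208, 573, -73, 113, 338), (211, 571, -62, 111, 356)]
350 [(172, 562, -25, 237, 48), (175, 564, -41, 221, 24), (178, 566, -60, 204, 58), (181, 568, -74, 189, 19), (184, 568, -76, 179, 28), (187, 568, -74, 172, 19), (190, 567, -74, 164, 14), (193, 568, -81, 151, 107), (196, 568, -82, 143, 25), (199, 567, -79, 136, 7), (202, 567, -80, 127, 49), (205, 566, -77, 120, 52), (208, 565, -67, 117, 183), (211
[... 171 characters left out ...]
3, 174, 63), (190, 560, -77, 163, 73), (193, 561, -83, 151, 99), (196, 560, -82, 144, 37), (199, 560, -83, 134, 25), (202, 560, -83, 126, 67), (205, 560, -83, 117, 57), (208, 558, -75, 114, 328), (211, 556, -61, 113, 360)]
356 [(172, 549, -30, 236, 38), (175, 550, -41, 223, 65), (178, 552, -62, 204, 62), (181, 588, -325, 60, 140), (184, 587, -321, 52, 202), (187, 587, -329, 37, 218), (190, 586, -326, 29, 208), (193, 586, -323, 20, 222), (196, 585, -326, 8, 255), (199, 559, -127, 110, 100), (202, 558, -125, 103, 120), (205, 579, -289, -3, 146), (208, 576, -264, 2, 127), (211, 573, -248, 1, 127)]
-8.073713565246105e-05 [-0.505717   -0.89790198  7.70391034] [ 0.56896341 -0.08748491  0.12925931]
```

Depth shows the fingertips resting on top of the knob at about z = 0.152, although the TCP reads 0.129. The real fingertips are therefore about 22 mm higher than reported, which also explains the high grip on the scoop. I'll rise, open, and regrip about 24 mm lower.

carry_out --pt "0 0 -10 0 0 0 255" --pt "0 0 -15 0 0 0 150" --pt "0 0 0 0 0 0 0" --pt "0 0 0 0 0 0 0" --pt "0 0 0 0 0 0 0"

```text
clock: 20.9
position: [0.5684, -0.0873, 0.1537]
tool_rot: [3.14, -0.0, -2.992]
force: [0.0, 0.2, 0.1]
grip_width: 0.048
```

carry_out --pt "0 0 0 0 0 0 0" --pt "0 0 12 0 0 0 0" --pt "0 0 12 0 0 0 0" --pt "0 0 12 0 0 0 0" --pt "0 0 8 0 0 0 0"

```text
clock: 21.32
position: [0.5679, -0.0872, 0.1082]
tool_rot: [3.14, -0.001, -2.992]
force: [-0.3, 0.2, -0.5]
grip_width: 0.0857
```

carry_out --pt "0 0 4 0 0 0 0" --pt "0 0 0 0 0 0 0" --pt "0 0 0 0 0 0 0"

```text
clock: 21.57
position: [0.5686, -0.0874, 0.1057]
tool_rot: [3.141, -0.0, -2.992]
force: [0.1, 0.8, -0.1]
grip_width: 0.0849
```

carry_out --pt "0 0 0 0 0 0 80" --pt "0 0 0 0 0 0 150" --pt "0 0 0 0 0 0 200" --pt "0 0 0 0 0 0 255" --pt "0 0 0 0 0 0 255"

```text
clock: 21.98
position: [0.5686, -0.0873, 0.1058]
tool_rot: [3.141, 0.0, -2.992]
force: [0.2, 0.1, 0.4]
grip_width: 0.0255
```

carry_out --pt "0 0 0 0 0 0 255" --pt "0 0 0 0 0 0 255" --pt "0 0 0 0 0 0 255"

```text
clock: 22.23
position: [0.5686, -0.0876, 0.1059]
tool_rot: [3.141, 0.0, -2.992]
force: [-2.5, -3.0, 5.4]
grip_width: 0.0186
```

carry_out --pt "3 0 0 0 0 0 255" --pt "6 0 0 0 0 0 255" --pt "8 0 0 0 0 0 255" --pt "8 0 0 0 0 0 255" --pt "8 0 0 0 0 0 255" --force 60

```text
clock: 22.65
position: [0.5367, -0.0925, 0.106]
tool_rot: [3.141, 0.003, -2.992]
force: [6.2, -1.8, 0.8]
grip_width: 0.0179
```

carry_out --pt "8 0 0 0 0 0 255" --pt "8 0 0 0 0 0 255" --pt "8 0 0 0 0 0 255" --pt "8 0 0 0 0 0 255" --pt "5 0 0 0 0 0 255"

```text
clock: 23.07
position: [0.5, -0.098, 0.106]
tool_rot: [3.141, 0.003, -2.992]
force: [9.2, -2.2, -2.2]
grip_width: 0.0178
```

carry_out --pt "0 0 0 0 0 0 255" --pt "0 0 0 0 0 0 255" --pt "0 0 0 0 0 0 255"

```text
clock: 23.32
position: [0.5006, -0.0979, 0.106]
tool_rot: [3.141, 0.003, -2.992]
force: [8.0, -2.4, -1.3]
grip_width: 0.0179
```

```bash
cat > m.py <<'E'
from h import *
s=bot.observe();print({k:np.round(s[k],4).tolist() for k in('clock','position','tool_rot','force','grip_width')})
a=grab('side');b=grab('top')
e=np.array([np.cos(np.radians(8.6)),np.sin(np.radians(8.6))])
for n,f in(('top',b),('side',a)):
  h=cv2.cvtColor(f['color'],cv2.COLOR_RGB2HSV);r={}
  for k,mm in (('red',((h[...,0]<6)|(h[...,0]>174))&(h[...,1]>150)&(h[...,2]>50)),('yel',(h[...,0]>17)&(h[...,0]<32)&(h[...,1]>185)&(h[...,2]>60))):
    mm[:190]=0;mm[300:]=0;mm[:,:290]=0;mm[:,400:]=0
    v,u=np.nonzero(mm)
    if len(u):
      # per-pixel dispenser-x of rays; for side use lower (near-camera) part = tip
      X=np.array([ray(f,x,y,.115)[:2]@e for x,y in zip(u,v)]);r[k]=X.mean();print(n,k,len(u),u.min(),u.max(),v.min(),v.max(),X.mean().round(4),X.std().round(4))
  if len(r)==2: print(n,'to go',(r['red']-r['yel'])*1000)
np.save('a.npy',a['color']);np.save('b.npy',b['color'])
E
python3 m.py
```

```text
{'clock': 23.3167, 'position': [0.5006, -0.0979, 0.106], 'tool_rot': [3.1413, 0.0029, -2.992], 'force': [8.0302, -2.3951, -1.2596], 'grip_width': 0.0179}
side red 16 376 378 208 215 0.4804 0.0014
side yel 21 381 383 213 221 0.4705 0.002
side to go 9.923201271205828
```

carry_out --pt "4 0 0 0 0 0 255" --pt "4 0 0 0 0 0 255" --pt "1.2 0 0 0 0 0 255" --pt "0 0 0 0 0 0 255" --pt "0 0 0 0 0 0 255"

```text
clock: 23.83
position: [0.4916, -0.0993, 0.106]
tool_rot: [3.141, 0.003, -2.992]
force: [8.2, -3.2, -2.0]
grip_width: 0.018
```

carry_out --pt "0 0 0 0 0 0 255" --pt "0 0 0 0 0 0 255" --pt "0 0 0 0 0 0 255" --pt "0 0 0 0 0 0 255" --pt "0 0 0 0 0 0 255"

```text
clock: 24.25
position: [0.4917, -0.0993, 0.106]
tool_rot: [3.141, 0.003, -2.992]
force: [7.7, -2.0, -0.9]
grip_width: 0.0178
```

```bash
python3 m.py
python3 - <<'E'
import numpy as np,cv2
a=np.load('a.npy');b=np.load('b.npy')
print(a[204:224,376:388].tolist().__len__())
c=cv2.resize(a[195:235,355:410],(440,320),interpolation=cv2.INTER_NEAREST)
d=cv2.resize(a[160:290,270:400],(320,320),interpolation=cv2.INTER_CUBIC)
e=cv2.resize(b[150:300,120:370],(533,270),interpolation=cv2.INTER_CUBIC);e=cv2.copyMakeBorder(e,0,0,0,227,cv2.BORDER_CONSTANT)
cv2.imwrite('pics/v12.png',np.vstack([np.hstack([c,d]),e])[:,:,::-1])
E
```

```text
{'clock': 24.25, 'position': [0.4917, -0.0993, 0.106], 'tool_rot': [3.1414, 0.0032, -2.9919], 'force': [7.6694, -1.9659, -0.9262], 'grip_width': 0.0178}
side red 8 380 382 208 211 0.4707 0.0016
side yel 23 381 383 213 221 0.4707 0.002
side to go -0.042507619019582776
20
```

View pics/v12.png

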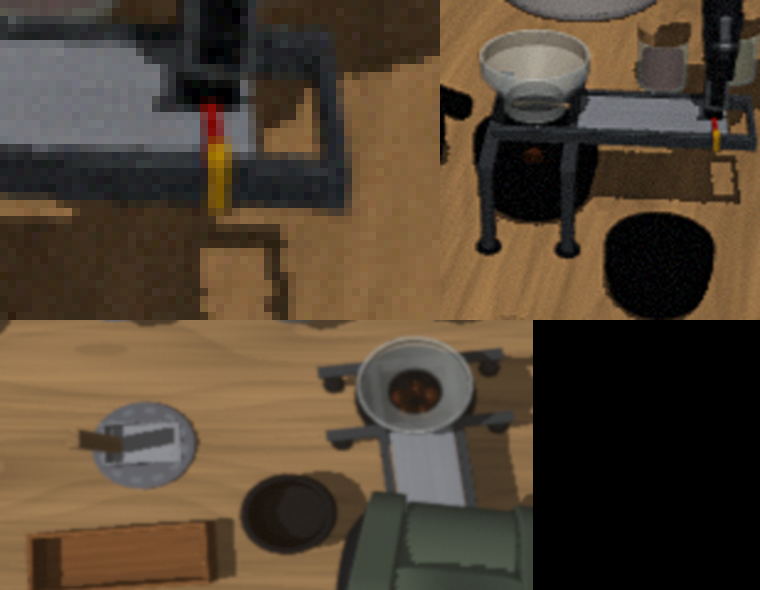

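The red pointer (212,125) runs straight into the yellow mark (218,180). The chute is open with brown nuts visible deep in the mortar at (413,390). I'll add a 0.4 mm trim from the averaged measurements, then check nut depth.

carry_out --pt "0.4 0 0 0 0 0 255" --pt "0 0 0 0 0 0 255" --pt "0 0 0 0 0 0 255"

```text
clock: 24.6
position: [0.4913, -0.0994, 0.106]
tool_rot: [3.141, 0.003, -2.992]
force: [9.3, -2.2, -1.6]
grip_width: 0.0182
```

```bash
python3 m.py
python3 - <<'E'
from h import *
b=grab('top');w=cloud(b);C=b['color'].astype(int)
m=np.zeros(w.shape[:2],bool);m[165:210,295:335]=1
m&=(C[...,0]>C[...,2]*1.8)&(C[...,0]>35)
Q=w[m];print('brown in hopper/mortar view',len(Q),np.nanpercentile(Q[:,2],[0,25,50,75,100]).round(3))
m=np.zeros(w.shape[:2],bool);m[170:205,298:335]=1;r=np.hypot(w[...,0]-.672,w[...,1]+.072)<.024
Q=w[m&r];print('chute pts z',len(Q),np.nanpercentile(Q[:,2],[0,50,95,100]).round(3))
P=w[185:245,155:220].reshape(-1,3);h=P[P[:,2]>.115];print('handle',h.mean(0).round(3))
for c in((439,236),(459,272)):print('jar',w[c[1]-3:c[1]+4,c[0]-3:c[0]+4].reshape(-1,3).mean(0).round(3))
E
```

```text
{'clock': 24.6, 'position': [0.4913, -0.0994, 0.106], 'tool_rot': [3.1414, 0.0032, -2.9918], 'force': [9.3132, -2.2317, -1.6213], 'grip_width': 0.0182}
side red 9 380 382 208 211 0.4705 0.0016
side yel 23 381 383 213 221 0.4708 0.0019
side to go -0.27528576959107154
brown in hopper/mortar view 233 [0.003 0.037 0.04  0.045 0.055]
chute pts z 264 [0.014 0.04  0.049 0.055]
handle [0.607 0.266 0.123]
jar [ 0.579 -0.355  0.084]
jar [ 0.499 -0.399  0.084]
```

All nut-coloured points in the chute view are at or below z = 0.055, inside the mortar, and the chute is clear. Handing in.

```bash
python3 -c "
from workcell import bot
print(bot.job_done())"
```

```text
the job is handed in; nothing more can be done
None
```

I finished the job and handed it in at about 24.7 s. I scooped all five nuts and tipped them into the shut hopper. I then stood the scoop back on the trivet, let go of it, and pulled the gate knob to the yellow mark. The gripper was still holding the knob there when I handed in.

**Last checks**
- **Pointer and mark:** they agree to about 0.3 mm in the side view. The gate has moved about 78.2 mm.
- **Nuts:** every nut-coloured point seen through the chute is at or below z = 0.055, inside the mortar. The tray is empty. I did not count five separate nuts in the mortar, but five were in the hopper before I opened the gate.
- **Scoop and jars:** the scoop is upright and centred on the trivet. Both jars are in place, and the yellow mark was never touched.

**What disagreed or went wrong**
- **Scoop direction:** its nose started pointing roughly to -x, not -y as described. I used the camera images.
- **Fingertip height:** the real fingertips were about 22 mm higher than the reported TCP. The first try at the knob closed on top of it at about 8 N, so I regripped lower. The scoop had been held higher on its handle for the same reason.
- **Wrist force:** it read about 44 N for a moment while closing on the scoop. That is under the 120 N wrist limit, but I can't tell whether it counts against the 40 N limit on pressing.

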